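# Park the suction lifters in order of size

## Robot

A 6-joint arm with a two-finger parallel gripper is mounted at the origin on the work surface. World frame = base frame: x ahead of the robot, y to its left, z up, the work surface at z = 0. Lengths are in m, angles in degrees, forces in N, time in s.
With the tool pointing down it reaches from about 0.25 to 0.725 m from the base axis. Payload 4 kg.
Tool frame: the origin (TCP) lies between the finger pads; the fingertips stand 14 mm ahead of it and the grasp point (between the pads) lies 5 mm behind it; y points along the fingers, z is the direction in which the jaws open and shut, and the axes are right-handed (so a half turn about y gives the same grasp; the last joint's range is limited). The gripper opens to 85 mm and grips with 20 to 120 N. Pads are 22 mm wide; open, the fingers measure 114 mm over their backs; the gripper's body (76 mm by 85 mm) begins 54 mm behind the grasp point. The pads swing forward as they close: fully open they stand 13 mm farther back than shut.
Start: joints at [67.208, 13.785, 0.286, 76.501, 0, 90], TCP at [0.194, 0.461, 0.245] pointing down, gripper open.
Joint ranges: [-155.79, 155.79], [-60.16, 107.12], [-62.33, 73.08], [-114, 123.19], [-81.49, 82.49], [-180, 180]. Speed limits (degrees/s): [159.86, 159.86, 180, 180, 180, 180].

## Interface

Orientations are given as [roll, pitch, yaw] about the fixed x, y, z axes, in that order (R = Rz(yaw) Ry(pitch) Rx(roll)).
In Python, from plant import bot gives the robot as it stands. The module is installed in compiled form; this text tells all that it offers. Calls block until the motion is done:
- bot.movep(position, orientation): joint-space move of the TCP to a pose.
- bot.move_linear(position, rotation=None, rate=0.15, guard=None): straight line of the TCP; rotation=None keeps the orientation; rate is the mean speed in m/s. With guard (N) it stops when the force on the tool has changed by that much, and returns True; else False.
- bot.move_j(angles): joint-space move.
- bot.command_gripper(opening, grasp_force=None): finger opening in m; grasp_force is the grip in N (None keeps the last); returns when the fingers have stopped.
- bot.sleep(seconds).
- bot.inverse_kinematics(position, orientation): joint angles nearest the present ones, or None.
- bot.grab_frame(name): name is "scene" or "top"; returns a dict with "color" (400x640x3 uint8, red, green, blue), "fovy" (degrees; the focal length in pixels is half the picture's height over the tangent of half this angle, whatever the lens; pixels are square), "cx", "cy" (the principal point, pixels), "world_to_cam" (4x4, takes a point from world to camera coordinates). Camera axes: x right, y down, z forward; pixel columns grow to the right and rows downward; lengths in m; the calibration is good to about 2 mm. A picture is of the moment at which its call begins. There is no depth.
A pose or a line that the arm cannot do raises bot.PlanningError and nothing moves.
- bot.sign_off(): hands the job in, once; it reports no verdict.
Readings, each from a call of its own:
- bot.current_clock(): time.
- bot.current_joint_positions(): joint angles.
- bot.current_qd(): joint speeds.
- bot.current_joint_torque(): joint torques, N m.
- bot.current_position(): TCP position.
- bot.current_eef_rot(): TCP orientation.
- bot.current_wrist_force(): force on the tool from outside, world axes, zero at the start.
- bot.current_wrist_torque(): the same for the moment, N m.
- bot.current_finger_gap(): finger opening in m.
Only numpy, scipy, OpenCV 4.12 (cv2) and the standard library are available. Lean on these libraries where they do the work, as an engineer would, in place of code of your own. Each camera call takes 0.05 s, during which the arm holds its last target.

## Task

Park the four suction lifters on the white marks of the dark steel strip, one standing upright and centred on each mark, in order of cup size: the smallest on the mark next to the grey parts bin, the largest at the far end of the row. Leave the phone display lying where it is.

Things in the scene. Friction and masses are not known exactly. Their poses are not given: they have to be found in the camera images.
- lifter_28_mid (a point): Suction lifter with a cup 28 mm across: a round black silicone cup (0 to 18 mm above its foot, widest at the foot, narrowing to 17 mm) carrying an upright plain round aluminium handle 18 mm in diameter from 18 to 60 mm above the foot. It stands upright on the desk at the start. This point is on its axis half-way up, 30 mm above the foot; z points up along the handle. Grip it by the handle: the handle's middle is 9 mm above this point. Weight under 0.11 kg.
- lifter_40_mid (a point): Suction lifter with a cup 40 mm across: a round black silicone cup (0 to 18 mm above its foot, widest at the foot, narrowing to 17 mm) carrying an upright plain round aluminium handle 18 mm in diameter from 18 to 60 mm above the foot. It stands upright on the desk at the start. This point is on its axis half-way up, 30 mm above the foot; z points up along the handle. Grip it by the handle: the handle's middle is 9 mm above this point. Weight under 0.11 kg.
- lifter_52_mid (a point): Suction lifter with a cup 52 mm across: a round black silicone cup (0 to 18 mm above its foot, widest at the foot, narrowing to 17 mm) carrying an upright plain round aluminium handle 18 mm in diameter from 18 to 60 mm above the foot. It stands upright on the desk at the start. This point is on its axis half-way up, 30 mm above the foot; z points up along the handle. Grip it by the handle: the handle's middle is 9 mm above this point. Weight under 0.11 kg.
- lifter_64_mid (a point): Suction lifter with a cup 64 mm across: a round black silicone cup (0 to 18 mm above its foot, widest at the foot, narrowing to 17 mm) carrying an upright plain round aluminium handle 18 mm in diameter from 18 to 60 mm above the foot. It stands upright on the desk at the start. This point is on its axis half-way up, 30 mm above the foot; z points up along the handle. Grip it by the handle: the handle's middle is 9 mm above this point. Weight under 0.11 kg.
- mark_a: One of four identical white round marks, 66 mm across and 2 mm thick, fixed in a straight row at 80 mm spacing on a flat dark steel strip (90 x 330 mm, 6 mm thick) on the desk. Origin: centre of its underside; its top face is 2 mm higher, 8 mm above the desk. The letters say nothing about its place in the row: that changes from start to start. x points across the row, y along it.
- mark_b: One of four identical white round marks, 66 mm across and 2 mm thick, fixed in a straight row at 80 mm spacing on a flat dark steel strip (90 x 330 mm, 6 mm thick) on the desk. Origin: centre of its underside; its top face is 2 mm higher, 8 mm above the desk. The letters say nothing about its place in the row: that changes from start to start. x points across the row, y along it.
- mark_c: One of four identical white round marks, 66 mm across and 2 mm thick, fixed in a straight row at 80 mm spacing on a flat dark steel strip (90 x 330 mm, 6 mm thick) on the desk. Origin: centre of its underside; its top face is 2 mm higher, 8 mm above the desk. The letters say nothing about its place in the row: that changes from start to start. x points across the row, y along it.
- mark_d: One of four identical white round marks, 66 mm across and 2 mm thick, fixed in a straight row at 80 mm spacing on a flat dark steel strip (90 x 330 mm, 6 mm thick) on the desk. Origin: centre of its underside; its top face is 2 mm higher, 8 mm above the desk. The letters say nothing about its place in the row: that changes from start to start. x points across the row, y along it.
- bin: Square grey parts bin with a tipped-out front, 100 x 100 mm, 60 mm high, fixed to the desk in line with the row of marks just beyond one end of it, which end changes (115 mm from its centre to the centre of the nearest mark); the aluminium glass separator (130 x 80 mm, up to 60 mm high, its lever reaching 85 mm from its centre towards the robot) stands fixed beyond the other end. Origin: centre of its underside; its y axis runs along the row, z up.
- display_mid (a point): Loose phone display panel lying flat on the desk, to the right of the work seen from the robot, 146 x 70 x 7 mm, black; this point is its centre, 3.5 mm above the desk, x along its length. Not part of the job.
Things that resemble listed ones, but are neither listed nor needed, are in the scene too. Leave any pink look-alike of the part that bears lifter_52_mid alone.

How it is judged (in metres and radians):
At the end, for the whole second after the job is handed in: The 28, 40, 52 and 64 mm lifters stand in this order on the four marks, counted from the bin: each on top of its mark, within 12 mm of the mark's centre along and across the row, upright within 0.12 rad, released and at rest (((y of lifter_28_mid in the frame of bin between 0.103 and 0.127 m and y of lifter_40_mid in the frame of bin between 0.183 and 0.207 m and y of lifter_52_mid in the frame of bin between 0.263 and 0.287 m and y of lifter_64_mid in the frame of bin between 0.343 and 0.367 m) or (y of lifter_28_mid in the frame of bin between -0.127 and -0.103 m and y of lifter_40_mid in the frame of bin between -0.207 and -0.183 m and y of lifter_52_mid in the frame of bin between -0.287 and -0.263 m and y of lifter_64_mid in the frame of bin between -0.367 and -0.343 m)) and x of lifter_28_mid in the frame of bin between -0.012 and 0.012 m and height (world z) of lifter_28_mid between 0.035 and 0.042 m and angle between each of lifter_28_mid, lifter_40_mid, lifter_52_mid, lifter_64_mid's own z axis and vertical below 0.12 rad and linear speed of each of lifter_28, lifter_40, lifter_52, lifter_64 below 0.02 m/s and x of lifter_40_mid in the frame of bin between -0.012 and 0.012 m and height (world z) of lifter_40_mid between 0.035 and 0.042 m and x of lifter_52_mid in the frame of bin between -0.012 and 0.012 m and height (world z) of lifter_52_mid between 0.035 and 0.042 m and x of lifter_64_mid in the frame of bin between -0.012 and 0.012 m and height (world z) of lifter_64_mid between 0.035 and 0.042 m); the robot touches nothing.
It fails at once if the phone display is shifted by more than 15 mm (distance of display_mid from where it was at the start of the episode above 0.015 m).
It also fails if it takes over 102 s, if anything falls off the work surface, if the arm or the gripper's body presses on something with over 40 N, if the wrist force passes 120 N, or if a joint passes its speed limit or range.

## Working session

There is one attempt and no reset: what is moved stays moved. The work goes in short steps, each a Python script; the robot and the scene stay as the last script left them, time stands still between calls to the robot, and variables do not carry over. Pictures are saved under pics/ and viewed, and the job is handed in when it is done.

```bash
mkdir -p pics
python3 - <<'E'
from plant import bot
import cv2,numpy as np,pickle
for n in ("scene","top"):
    f=bot.grab_frame(n); cv2.imwrite(f"pics/{n}0.png",f["color"][:,:,::-1])
    pickle.dump(f,open(f"{n}0.pkl","wb"))
    print(n,f["fovy"],f["cx"],f["cy"],np.round(f["world_to_cam"],3).tolist())
print(bot.current_clock(),bot.current_eef_rot(),bot.current_finger_gap())
E
```

```text
scene 54.018118451371784 315.9125707355439 201.70372339398918 [[0.693, 0.721, 0.001, -0.35], [0.538, -0.516, -0.667, -0.27], [-0.48, 0.463, -0.745, 1.109], [0.0, 0.0, 0.0, 1.0]]
top 54.252105299117865 314.1428256148403 200.21834559766089 [[-0.021, -1.0, -0.022, -0.023], [-0.997, 0.022, -0.08, 0.548], [0.08, 0.02, -0.997, 0.777], [0.0, 0.0, 0.0, 1.0]]
0.1 [-9.01100723e+01  1.00478852e-03 -2.27933099e+01] 0.08560016410367012
```

View pics/scene0.png

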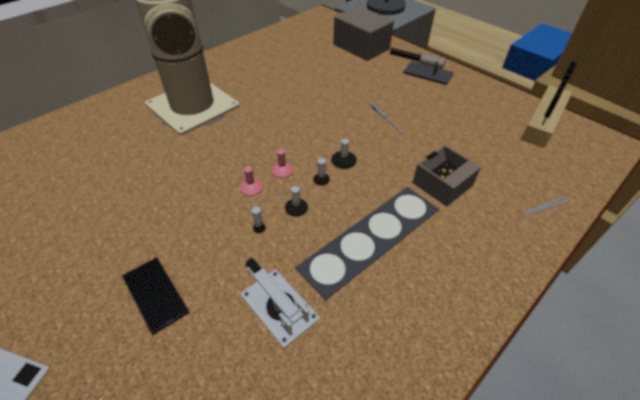

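View pics/top0.png

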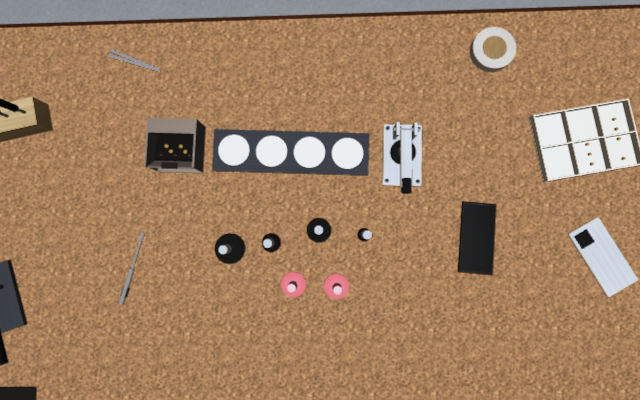

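```bash
cat > h.py <<'E'
import numpy as np,cv2,pickle
def f_of(F): return 200/np.tan(np.radians(F["fovy"])/2)
def px2w(F,u,v,z):
    f=f_of(F); M=F["world_to_cam"]; R,t=M[:3,:3],M[:3,3]
    d=R.T@np.array([(u-F["cx"])/f,(v-F["cy"])/f,1]); o=-R.T@t
    return (o+d*(z-o[2])/d[2])
def w2px(F,p):
    f=f_of(F); q=F["world_to_cam"]@np.r_[p,1]
    return np.array([F["cx"]+f*q[0]/q[2],F["cy"]+f*q[1]/q[2]])
def marks(F):
    im=F["color"]; m=(im.min(2)>175).astype(np.uint8)
    n,l,s,c=cv2.connectedComponentsWithStats(m)
    return [(c[i],s[i]) for i in range(1,n) if s[i,4]>80]
E
python3 - <<'E'
from h import *
F=pickle.load(open("top0.pkl","rb")); S=pickle.load(open("scene0.pkl","rb"))
for c,s in marks(F): print("mark?",np.round(c,1),s[2:],np.round(px2w(F,*c,.008),4))
for c,s in marks(S): print("S mark?",np.round(c,1),s[2:],np.round(px2w(S,*c,.008),4))
im=F["color"]; m=(im.max(2)<50).astype(np.uint8)
n,l,s,c=cv2.connectedComponentsWithStats(m)
for i in range(1,n):
    if s[i,4]>60:
        print("dark",np.round(c[i],1),s[i],np.round(px2w(F,*c[i],.0),4))
a=cv2.resize(im[200:310,200:390],None,fx=4,fy=4,interpolation=cv2.INTER_CUBIC)
b=cv2.resize(S["color"][130:240,230:440],None,fx=3.6,fy=3.6,interpolation=cv2.INTER_CUBIC)
cv2.imwrite("pics/ct.png",a[:,:,::-1]); cv2.imwrite("pics/cs.png",b[:,:,::-1])
E
```

```text
mark? [494.4  47.2] [ 42  41 910] [ 0.8655 -0.4244  0.008 ]
mark? [584.5 140.9] [ 106   78 5037] [ 0.6588 -0.5979  0.008 ]
mark? [411.1 155. ] [ 21  63 965] [ 0.6382 -0.2391  0.008 ]
mark? [389.8 159.1] [ 17  62 661] [ 0.6306 -0.1947  0.008 ]
mark? [233.3 149.7] [ 31  31 743] [0.6588 0.1337 0.008 ]
mark? [271.1 150.8] [ 31  31 752] [0.6545 0.0537 0.008 ]
mark? [309.  151.9] [ 31  31 755] [ 0.65   -0.0261  0.008 ]
mark? [347.1 152.9] [ 31  31 762] [ 0.6458 -0.1059  0.008 ]
mark? [605.3 258.7] [  68   79 2289] [ 0.4161 -0.6212  0.008 ]
S mark? [409.9 206.2] [ 28  21 433] [0.6586 0.1337 0.008 ]
S mark? [384.7 225.2] [ 30  23 506] [0.6543 0.0536 0.008 ]
S mark? [357.2 246. ] [ 31  25 598] [ 0.65   -0.0265  0.008 ]
S mark? [327.2 268.6] [ 33  28 703] [ 0.6458 -0.1064  0.008 ]
dark [  8.9 105.4] [  0  99  25  14 120] [0.7708 0.6266 0.    ]
dark [199.2 146.2] [194 121  11  50 379] [0.6698 0.2086 0.    ]
dark [168.5 146.9] [ 146  133   47   33 1169] [0.6701 0.2749 0.    ]
dark [395.5 151.8] [391 141   9  22 152] [ 0.6473 -0.2086  0.    ]
dark [168.9 164.7] [162 162  16   6  83] [0.6315 0.2738 0.    ]
dark [406.1 185.3] [402 178   9  15 123] [ 0.5757 -0.2281  0.    ]
dark [476.5 237.7] [ 458  202   38   73 2355] [ 0.4635 -0.3684  0.    ]
dark [318.5 229.7] [307 218  24  24 351] [ 0.4868 -0.0424  0.    ]
dark [583.6 238.7] [575 230  18  18 183] [ 0.4571 -0.5862  0.    ]
dark [230.4 247.8] [215 234  30  29 570] [0.4528 0.1424 0.    ]
dark [272.8 241.9] [263 234  17  18 153] [0.4634 0.0535 0.    ]
dark [ 16.7 292.4] [  8 260  19  65 209] [0.3688 0.5928 0.    ]
dark [  2.1 351.2] [  0 328   8  37 144] [0.2491 0.6187 0.    ]
dark [ 17.5 393. ] [  0 387  36  13 467] [0.1651 0.5829 0.    ]
```

View pics/ct.png

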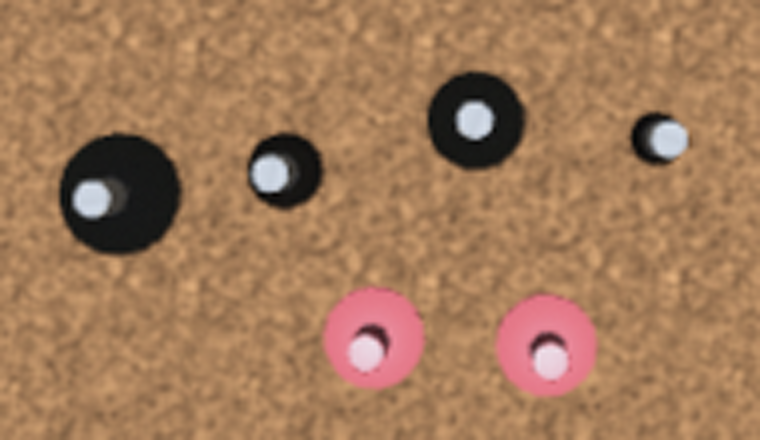

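View pics/cs.png

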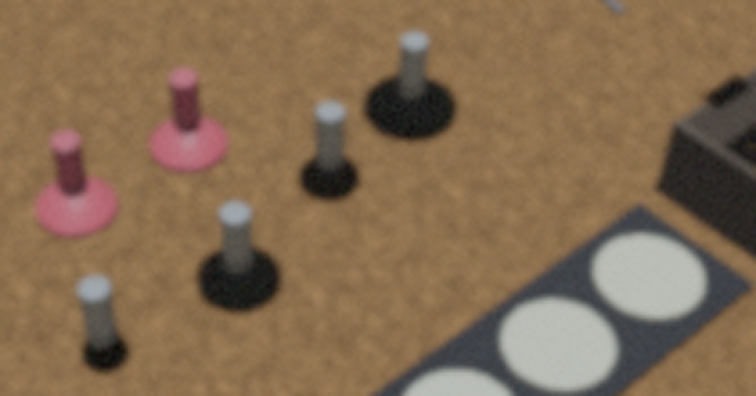

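The four black-cupped lifters are at top-view pixels (365,234), (271,243), (319,230) and (230,249). Their apparent cup widths of about 13, 18, 24 and 30 px match 28, 40, 52 and 64 mm. The two pink ones at (293,285) and (337,287) are the look-alikes, so I leave them alone; the crop confirms this. The bin is at the left (+y) end, and both cameras agree on the marks to within 0.5 mm.

Next I refine the lifter positions using both cameras.

```bash
cat >> h.py <<'E'
def tops(F,guess,z,lo=None):
    """bright greyish handle-top blob near the projection of each guess; returns world xy at height z"""
    out=[]
    for g in guess:
        u,v=w2px(F,[g[0],g[1],z]); r=10
        u0,v0=int(round(u))-r,int(round(v))-r
        p=F["color"][v0:v0+2*r+1,u0:u0+2*r+1].astype(int)
        m=((p[:,:,2]>lo)&(p[:,:,2]>=p[:,:,0])).astype(np.uint8)
        n,l,s,c=cv2.connectedComponentsWithStats(m)
        if n<2: out.append(None); continue
        i=1+np.argmax(s[1:,4]); out.append((px2w(F,u0+c[i][0],v0+c[i][1],z)[:2],int(s[i,4])))
    return out
E
python3 - <<'E'
from h import *
F=pickle.load(open("top0.pkl","rb")); S=pickle.load(open("scene0.pkl","rb"))
G=[[.467,-.137],[.463,.054],[.487,-.043],[.453,.142]]
for a,b in zip(tops(F,G,.06,150),tops(S,G,.06,130)): print(a,b)
# cup foot circles from min enclosing (dark)
for (x,y,w,h) in [(215,234,30,29),(307,218,24,24)]: print(px2w(F,x+w/2-.5,y+h/2-.5,.002))
E
```

```text
(array([ 0.47547303, -0.13589881]), 56) (array([ 0.47585185, -0.13684877]), 34)
(array([0.46258557, 0.05681422]), 65) (array([0.46314451, 0.05655969]), 25)
(array([ 0.48634803, -0.04276852]), 61) (array([ 0.48657185, -0.04316909]), 32)
(array([0.45222804, 0.14340404]), 58) (array([0.45281465, 0.14252626]), 18)
[0.4524858  0.14386266 0.002     ]
[ 0.48709641 -0.04248041  0.002     ]
```

```bash
cat >> h.py <<'E'
P={28:[.4757,-.1364],40:[.4629,.0567],52:[.4865,-.0430],64:[.4525,.1430]}
M={28:[.6587,.1337],40:[.6544,.0537],52:[.6500,-.0263],64:[.6458,-.1062]}
O=[-90,0,-90]; ZC=.17
def run(bot,k):
    (x,y),(a,b)=P[k],M[k]
    bot.command_gripper(.05,30)
    bot.movep([x,y,ZC],O)
    print(k,"guard",bot.move_linear([x,y,.037],rate=.15,guard=12))
    bot.command_gripper(0,30); g=bot.current_finger_gap()
    bot.move_linear([x,y,ZC],rate=.2)
    bot.move_linear([a,b,ZC],rate=.25)
    bot.move_linear([a,b,.060],rate=.15)
    t=bot.move_linear([a,b,.0445],rate=.03,guard=6)
    print("gap",g,bot.current_finger_gap(),"touch",t,bot.current_position(),bot.current_wrist_force())
    bot.command_gripper(.05)
    bot.move_linear([a,b,ZC],rate=.2)
    print("t",bot.current_clock())
E
python3 - <<'E'
from h import *
from plant import bot
for k in P:
    for p in (P[k],M[k]):
        for z in (.037,.17): print(k,z,np.round(bot.inverse_kinematics([*p,z],O),0))
run(bot,28)
F=bot.grab_frame("scene"); T=bot.grab_frame("top")
cv2.imwrite("pics/s1.png",F["color"][:,:,::-1]); cv2.imwrite("pics/t1.png",T["color"][:,:,::-1])
E
```

```text
28 0.037 [-16.  24. -19.  47.   0.  74.]
28 0.17 [-16.  16.  -8.  66.   0.  74.]
28 0.037 [ 11.  41.  12.  61.   0. 101.]
28 0.17 [ 11.  36.  23.  77.   0. 101.]
40 0.037 [  7.  22. -23.  45.   0.  97.]
40 0.17 [  7.  13. -13.  65.   0.  97.]
40 0.037 [ 5. 40.  9. 59.  0. 95.]
40 0.17 [ 5. 34. 20. 76.  0. 95.]
52 0.037 [ -5.  24. -20.  46.   0.  85.]
52 0.17 [-5. 15. -9. 65.  0. 85.]
52 0.037 [-2. 39.  8. 59.  0. 88.]
52 0.17 [-2. 33. 18. 75.  0. 88.]
64 0.037 [ 18.  23. -22.  46.   0. 108.]
64 0.17 [ 18.  14. -11.  65.   0. 108.]
64 0.037 [-9. 40.  9. 59.  0. 81.]
64 0.17 [-9. 34. 19. 75.  0. 81.]
28 guard False
gap 0.01701656241776071 0.0174546942995828 touch True [0.65862154 0.13375773 0.04556802] [ 0.24929303 -0.05041898  4.54163258]
t 9.175
```

View pics/s1.png

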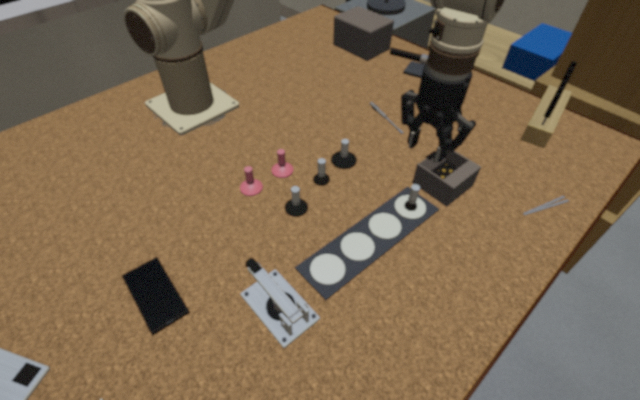

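The 28 mm lifter stands upright on the mark beside the bin, at about (412,200). Next, the other three.

Run:
```python
from h import *
from plant import bot
for k in (40,52,64): run(bot,k)
bot.movep([.35,.3,.25],O)
F=bot.grab_frame("scene"); T=bot.grab_frame("top")
G=[M[k] for k in (28,40,52,64)]
for g,a,b in zip(G,tops(T,G,.068,150),tops(F,G,.068,130)): print(g,a,b)
print(bot.current_clock())
cv2.imwrite("pics/s2.png",F["color"][:,:,::-1])
cv2.imwrite("pics/t2.png",cv2.resize(T["color"][100:300,130:430],None,fx=2.6,fy=2.6)[:,:,::-1])
```

```text
40 guard False
gap 0.017085854767108062 0.017138567629569994 touch True [0.65411847 0.05366187 0.04568385] [ 0.16311645 -0.06244836  4.33650209]
t 16.0583
52 guard False
gap 0.01737916913354123 0.016917260058974423 touch True [ 0.64997261 -0.02628014  0.04599699] [-0.01993881 -1.00942505  3.55197876]
t 22.6833
64 guard False
gap 0.01715495291831691 0.017475885814882904 touch True [ 0.64578316 -0.10627383  0.04597751] [-1.11001304  0.27904077  4.30926401]
t 30.1167
[0.6587, 0.1337] (array([0.65865806, 0.13350002]), 226) (array([0.65959285, 0.1330547 ]), 37)
[0.6544, 0.0537] (array([0.65720692, 0.05607493]), 226) (array([0.65473572, 0.05470157]), 53)
[0.65, -0.0263] (array([ 0.66242414, -0.02619244]), 79) (array([ 0.64992942, -0.02572361]), 53)
[0.6458, -0.1062] (array([ 0.64616742, -0.10567797]), 60) (array([ 0.64574763, -0.1057922 ]), 65)
32.0667
```

View pics/s2.png

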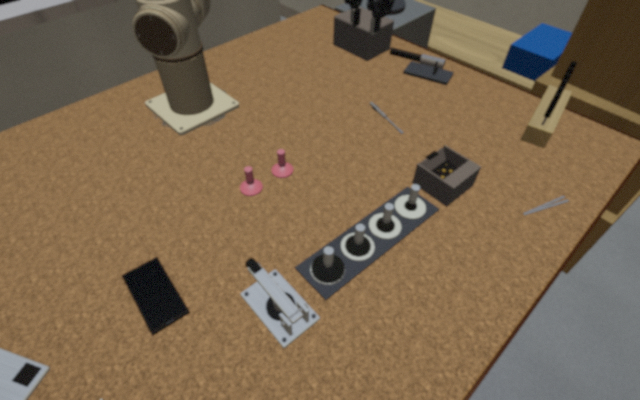

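View pics/t2.png

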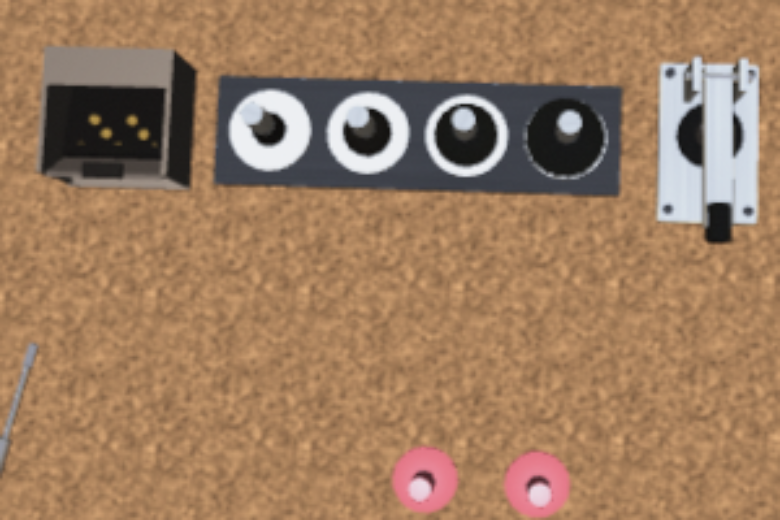

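All four lifters stand concentric on their marks, in the right order. In the top crop they are at (268,128), (367,130), (466,134) and (568,138). The pink look-alikes and the display haven't moved. I'll check contact force and then hand in.

Run:
```python
from plant import bot
bot.sleep(.5); print(bot.current_wrist_force(),bot.current_clock()); bot.sign_off()
```

```text
[-0.81319759 -0.63868728 -0.96345791] 32.5667
the job is handed in; nothing more can be done
```

I moved the 28, 40, 52 and 64 mm lifters onto the four marks, smallest next to the bin and largest at the far end, and handed the job in at 32.6 s of the 102 s allowed.

- **Position:** the scene camera put every handle top within about 1.3 mm of its mark's centre. All four looked upright, and the enlarged top view showed each cup concentric with its mark.
- **Disagreement:** the top camera's automatic readings for the 28, 40 and 52 mm lifters were not usable. The one for the 52 mm lifter came out 12 mm off because the bright handle top merged with the white mark. I judged those three from the picture and the scene camera instead; for the 64 mm lifter both cameras agreed.
- **Left alone:** the phone display and the two pink look-alikes look unmoved in the final pictures. I did not measure their positions again.
- **Robot clear:** the arm was parked away from everything, with about 1.4 N showing on the wrist.

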